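# Empty the used-syringe tray into the sharps bin and rack the tray

### The arm

A 7-joint arm with a two-finger parallel gripper is mounted at the origin on the work surface. World frame = base frame: x ahead of the robot, y to its left, z up, the work surface at z = 0. Lengths are in m, angles in rad, forces in N, time in s.
With the tool pointing down it reaches from about 0.425 to 0.875 m from the base axis. Payload 4.7 kg.
Tool frame: the origin (TCP) lies at the very end of the fingers, on their centre line; the grasp point (between the pads) lies robot.grasp_offset behind it (robot.grasp_offset is the distance from the TCP to the grasp point, in m); z points along the fingers, y is the line along which they close (so a half turn about z gives the same grasp; the last joint's range is limited). The gripper opens to 87 mm and grips with 3 to 60 N. Pads are 19 mm wide; open, the fingers measure 117 mm over their backs; the gripper's body (75 mm by 190 mm) begins 51 mm behind the grasp point.
Start: joints at [-1.317, 0.321, -0.07, 1.45, 0.023, 1.371, -0.057], TCP at [0.154, 0.631, 0.223] pointing down, gripper open.
Joint ranges: [-2.86, 2.86], [-0.3, 2.09], [-1.38, 1.24], [0.06, 2.45], [-1.56, 4.7], [0.09, 2.05], [-2.69, 2.69]. Speed limits (rad/s): [2.57, 2.57, 3.14, 3.14, 3.14, 3.14, 3.14].

### API

Orientations are given as a unit quaternion [x, y, z, w].
In Python, from cell import robot gives the robot as it stands.
- The arm moves only by the tool jog_arm, never from a script. Its arguments are lists of equal length, an entry for each row: "slide": the shift along the tool's x, y, z each as a share of 0.04 m, from -1 to 1, a list of three; "twist": the turn, a rotation vector about the tool's x, y, z each as a share of 6 degrees, from -1 to 1, a list of three; "fingers": the opening, from -1 (shut) to 1 (fully open). A call has 1 to 12 rows; each row shifts and turns the commanded pose from where the row before left it, along the tool's axes as they then stand; what a row does not reach is not made up. A row lasts 1/12 s, in which the tool goes at most 41.7 mm and 7.16 degrees, less where a joint would pass 70% of its speed; a pose out of reach is approached as far as the arm can. A call with a number of a shift or a turn outside -1 to 1 is refused whole. A call with a gripper value outside its range is refused whole. The fingers move at their own pace and stop on an object; the grip force is fixed at half the most. Time passes only in rows, so rows that do not move let the fingers close. It gives the time, the measured TCP pose, the force, the opening and the grip force at its end, in the units of the state.
- robot.get_obs(): the state, without advancing time (a new reading comes with each control period).
- robot.snapshot(name): name is "scene" or "side" or "wrist"; returns (picture, depth): 420x560x3 uint8, blue, green, red; 420x560 float32, m along the optical axis (not along the pixel's ray), 0 where there is no reading.
- robot.camera_model(name): a dict with "fov_y" (degrees; the focal length in pixels is half the picture's height over the tangent of half this angle, whatever the lens; pixels are square), "cx", "cy" (the principal point, pixels), "distortion" ([k1, k2, p1, p2, k3] as OpenCV has them; the pictures are not rectified), "T" (4x4, takes a point from camera to world coordinates). Camera axes: x right, y up, looking along -z (the intrinsics and any distortion apply to the point x, -y, -z); pixel columns grow to the right and rows downward; lengths in m; the calibration is good to about 2 mm. A picture is of the moment at which its call begins: read the wrist's pose just before it. camera_model takes no time and is no camera call; for the wrist camera it gives the pose at the moment of the call.
- robot.finish_job(): hands the job in; it is judged then, once.
Trained networks look in the newest picture that a camera, given by its name, has taken for a name from the list of things; names that differ only in an ending like _2 or _b are one class to them, and where a whole thing is asked for, a point or a joint stands for the part that bears it (a point fixed in the world has none). Each returns a list of dicts, best first, with "confidence" (0 to 1); they miss things now and then, are a little off and sometimes report something else, mostly with a low value. They report only what shows in the picture. A call takes as long as a camera call.
- robot.look_for(camera, query): "xy" ([column, row] in pixels, amid what is visible of it).
- robot.cut_out(camera, query): "region" (420x560 bool, what is visible of it) and "xy" ([column, row] in pixels, amid what is visible of it).
- robot.mark_of(camera, query): "xy" ([column, row] in pixels: a listed point, or the origin of a listed thing).
The state is a dict: "time": time; "joint_positions": joint angles; "qvel": joint speeds; "effort": joint torques, N m; "position": TCP position; "tcp_rot": TCP orientation; "contact_force": force on the tool from outside, world axes, zero at the start; "moment": the same for the moment, N m; "grip_width": finger opening in m; "gripper_force": force on a finger pad.
Only numpy, scipy, OpenCV 4.12 (cv2) and the standard library are available. Lean on these libraries where they do the work, as an engineer would, in place of code of your own. Each camera call takes 0.05 s, during which the arm holds its last target. There are 200 camera calls.

### The job

Tip the four used syringes out of the steel tray into the red sharps bin, without touching the syringes themselves with the gripper. Then stand the emptied tray in the free bay of the drying rack, on its pouring lip with the blue grip at the top, leaning back on the wires, and let go of it. Do not shift the other things on the table.

Things in the scene. Friction and masses are not known exactly. Their poses are not given: they have to be found in the camera images.
- tray: Loose open steel tray, 0.26 kg, flat on the table; origin under the centre of its floor; x = pouring direction, y along its length, z up. Floor 112 mm (x) by 184 mm (y), 3 mm thick; walls 30 mm high at the back (x = -57 mm) and both ends (y = +-92 mm). In front, from x = 55 mm, a lip 40 mm long rises outward at 30 degrees. Behind the back wall a blue grip on two steel arms
- tray_grip (a point): centre of the blue grip, at (-98, 0, 55) mm in the tray's frame, its axes. A flat blade 92 mm long (tray's y), 24 mm tall, 10 mm thick; its top leans 35 degrees back, away from the tray, so fingers closing on its flat faces point 35 degrees from straight down, towards tray +x. The arms at y = +-41 mm run down to the back wall; between them the space round the blade is free
- tray_lip (a point): middle of the outer edge of the tray's pouring lip, at (90, 0, 21) mm in the tray's frame, axes as the tray's; the lip's edge is 184 mm long along y
- syringe1: used, capped 20 ml syringe, 26 g, 128 mm long with its orange cap, barrel 20 mm thick, finger flange 26 by 16 mm; origin on the barrel's axis about half-way along, x along it towards the cap. Four of them (with blue, clear, red and clear contents) lie side by side across the tray, along the tray's y
- syringe2: used, capped 20 ml syringe, 26 g, 128 mm long with its orange cap, barrel 20 mm thick, finger flange 26 by 16 mm; origin on the barrel's axis about half-way along, x along it towards the cap. Four of them (with blue, clear, red and clear contents) lie side by side across the tray, along the tray's y
- syringe3: used, capped 20 ml syringe, 26 g, 128 mm long with its orange cap, barrel 20 mm thick, finger flange 26 by 16 mm; origin on the barrel's axis about half-way along, x along it towards the cap. Four of them (with blue, clear, red and clear contents) lie side by side across the tray, along the tray's y
- syringe4: used, capped 20 ml syringe, 26 g, 128 mm long with its orange cap, barrel 20 mm thick, finger flange 26 by 16 mm; origin on the barrel's axis about half-way along, x along it towards the cap. Four of them (with blue, clear, red and clear contents) lie side by side across the tray, along the tray's y
- sharps_bin: red open sharps bin with white collar, fixed; origin under its centre, z up; 190 mm (x) by 290 mm (y), collar 200 by 300 mm, 135 mm high, walls and floor 4 mm. Its white cover is folded down outside the +x side, to 13 mm beyond the wall. Its +x looks about the same way as the tray's +x; bin and rack may stand in either order
- bin_mouth (a point): centre of the bin's mouth, level with the top of the collar, 135 mm up; clear opening 164 mm (x) by 264 mm (y)
- rack: wire drying rack, fixed; origin under its centre, z up; grey drip tray 180 (x) by 230 mm (y), its floor 13 mm up. Three rows of 6 mm wire hoops, 150 mm wide (y), feet at x = -70, -13, +44 mm, lean 12 degrees, tops to -x, 99 mm high. Rear bay (-x): holds a clean white tray, 136 mm high. Front bay: free; a tray racked here leans its underside on the middle hoops, open side to +x
- rack_bay (a point): middle of the floor of the free bay, at (15.5, 0, 13) mm in the rack's frame, axes as the rack's. The clear space between the wires is 49 mm, measured square to the hoops
- clipper: black hair clipper, 180 mm long, 34 mm high, lying; origin under its middle; a bystander
- spray: blue bottle, 62 mm thick, 140 mm high, standing; origin under its centre; a bystander
- glove_box: white and blue carton of gloves, 115 by 235 by 75 mm high; origin under its centre; a bystander
- bandage: green roll of bandage standing on end, 64 mm across, 55 mm high; origin under its centre; a bystander
- bowl: small steel bowl, 112 mm across, 40 mm high; origin under its centre; a bystander

How it is judged:
On the way:
1. all four syringes lie inside the sharps bin (x of syringe1 in the frame of sharps_bin between -0.095 and 0.095 m and y of syringe1 in the frame of sharps_bin between -0.145 and 0.145 m and z of each of syringe1, syringe2, syringe3, syringe4 in the frame of sharps_bin below 0.115 m and x of syringe2 in the frame of sharps_bin between -0.095 and 0.095 m and y of syringe2 in the frame of sharps_bin between -0.145 and 0.145 m and x of syringe3 in the frame of sharps_bin between -0.095 and 0.095 m and y of syringe3 in the frame of sharps_bin between -0.145 and 0.145 m and x of syringe4 in the frame of sharps_bin between -0.095 and 0.095 m and y of syringe4 in the frame of sharps_bin between -0.145 and 0.145 m), for 0.2 s.
At the end, for the whole second after the job is handed in: All four syringes are in the sharps bin, 20 mm or more below its top. The tray rests, let go, in the free bay: lip edge within 17 mm of the bay floor and 45 mm of the middle of its length, grip at the top, floor 60 to 105 degrees from flat, in line with the rack to 11 degrees (all of step 1 and angle between tray's own z axis and vertical between 1.05 and 1.83 rad and angle between tray's own x axis and vertical above 2.6 rad and x of tray_lip in the frame of rack between -0.015 and 0.048 m and y of tray_lip in the frame of rack between -0.045 and 0.045 m and z of tray_lip in the frame of rack below 0.03 m and angle between the y axis of tray and the y axis of rack, either way round below 0.2 rad and linear speed of tray below 0.02 m/s and angular speed of tray below 0.1 rad/s); the robot touches nothing.
It fails at once if a syringe is touched with the gripper or arm (contact force between any of syringe1, syringe2, syringe3, syringe4 and the fingers above 0.5 N or contact force between any of syringe1, syringe2, syringe3, syringe4 and the arm above 0.5 N).
It fails at once if another thing on the table is shifted by more than 20 mm (distance of any of clipper, spray, glove_box, bandage, bowl from where it was at the start of the episode above 0.02 m).
It also fails if it takes over 64 s, if anything falls off the work surface, if the arm or the gripper's body presses on something with over 40 N, if the wrist force passes 120 N, or if a joint passes its speed limit or range.

## Working session

There is one attempt and no reset: what is moved stays moved. The work goes in short steps, Python scripts to look and compute and a tool call to move; the robot and the scene stay as the last step left them, time stands still between calls to the robot, and variables do not carry over. Pictures are saved under pics/ and viewed, at most 10 in all, crops included, and the job is handed in when it is done.

Besides the shell and the picture viewer there is one more tool, called after "Request:" by a JSON object that holds its "method" and its "body", one argument or row to a line. jog_arm: Moves the arm, as the interface text tells. Shift numbers are shares of 0.04 m and turn numbers shares of 6 degrees, none past 1 either way. Its arguments: {"type":"object","properties":{"slide":{"type":"array"},"twist":{"type":"array"},"fingers":{"type":"array"}},"required":["slide","twist","fingers"]}

```bash
mkdir -p pics; ls; cat > h.py <<'E'
import numpy as np, cv2
from cell import robot
from scipy.spatial.transform import Rotation as R
def snap(n,f=None):
    m=robot.camera_model(n); p,d=robot.snapshot(n)
    if f: cv2.imwrite('pics/'+f,p)
    return m,p,d
def ray(m,uv):
    f=210/np.tan(np.radians(m['fov_y'])/2)
    K=np.array([[f,0,m['cx']],[0,f,m['cy']],[0,0,1.]])
    q=cv2.undistortPoints(np.array(uv,float).reshape(-1,1,2),K,np.array(m['distortion'],float)).reshape(-1,2)
    T=np.array(m['T']); d=np.c_[q[:,0],-q[:,1],-np.ones(len(q))]@T[:3,:3].T
    return T[:3,3],d
def pts(m,d,uv):  # uv ints
    uv=np.array(uv).astype(int); o,r=ray(m,uv); z=d[uv[:,1],uv[:,0]]
    return (o+r*z[:,None])[z>0]
def tri(obs): # list of (m,uv)
    A=np.zeros((3,3));b=np.zeros(3)
    L=[]
    for m,uv in obs:
        o,r=ray(m,[uv]); r=r[0]/np.linalg.norm(r[0]); P=np.eye(3)-np.outer(r,r); A+=P;b+=P@o; L.append((P,o))
    x=np.linalg.solve(A,b); return x,[float(np.linalg.norm(P@(x-o))) for P,o in L]
E
python3 - <<'E'
from h import *
print(robot.grasp_offset, robot.get_obs())
M={}
for n in ('scene','side','wrist'):
    M[n]=snap(n,n+'0.png')
    print(n,np.round(M[n][0]['T'],3).tolist(),M[n][0]['fov_y'])
for q in ('tray_grip','tray_lip','tray','bin_mouth','sharps_bin','rack_bay','rack'):
    o=[]
    for n in ('scene','side'):
        r=robot.mark_of(n,q)
        for k in r[:2]: print(q,n,np.round(k['xy'],1),round(k['confidence'],2))
        if r:o.append((M[n][0],r[0]['xy']))
    if len(o)==2: print('  tri',np.round(tri(o)[0],4),np.round(tri(o)[1],4))
E
```

```text
pics
0.0187 {'time': 0.0, 'joint_positions': array([-1.31690936,  0.32180936, -0.07007244,  1.45169923,  0.02257528,
        1.37083423, -0.05691764]), 'qvel': array([-0.00076966,  0.0015967 ,  0.00090821,  0.00097056, -0.00052094,
        0.0012321 , -0.00104579]), 'effort': array([-3.86726852e-04, -4.91293430e+01, -4.03958643e-01, -3.12529457e+01,
       -6.37920317e-02,  4.42351517e-02,  1.97982804e-04]), 'position': array([0.15428307, 0.63082736, 0.22145814]), 'tcp_rot': array([ 1.19607954e-01,  9.92820716e-01, -9.78827770e-04, -7.67099729e-05]), 'contact_force': array([ 0.09363585,  0.07503975, -1.12641118]), 'moment': array([0.02177318, 0.02002787, 0.01728567]), 'gripper_force': 0.0, 'grip_width': 0.08685684997959868}
scene [[0.626, -0.669, 0.401, 1.034], [0.78, 0.531, -0.331, -0.466], [0.009, 0.52, 0.854, 1.159], [0.0, 0.0, 0.0, 1.0]] 44.906205961675184
side [[-0.995, 0.065, -0.076, 0.452], [-0.099, -0.522, 0.847, 0.865], [0.015, 0.85, 0.526, 0.65], [0.0, 0.0, 0.0, 1.0]] 50.19271237136701
wrist [[0.237, -0.93, -0.28, 0.077], [0.971, 0.227, 0.07, 0.649], [-0.001, -0.288, 0.958,
[... 189 characters left out ...]
018 0.0018]
tray_lip scene [253.3 232.4] 0.56
tray scene [220.1 249.7] 0.79
tray scene [188.4 258.8] 0.65
bin_mouth scene [326.3 157.6] 0.88
bin_mouth scene [251.7 227.3] 0.71
bin_mouth side [295.1 232.2] 0.68
  tri [0.4822 0.1131 0.1285] [0.0012 0.0012]
sharps_bin scene [331.8 184.6] 0.72
sharps_bin scene [384.6 129.3] 0.31
sharps_bin side [292.2 285.9] 0.95
  tri [ 4.876e-01  1.349e-01 -2.000e-04] [0.0044 0.0044]
rack_bay scene [385.2 126.3] 0.67
rack_bay scene [211.8 248.5] 0.65
rack_bay side [299.9 384.6] 0.71
  tri [0.447  0.391  0.0166] [0.0058 0.0058]
rack scene [381.9 136.1] 0.58
rack side [300.1 380.2] 0.58
rack side [356.5 182.5] 0.48
  tri [ 0.4523  0.37   -0.0031] [0.0002 0.0002]
```

View pics/scene0.png

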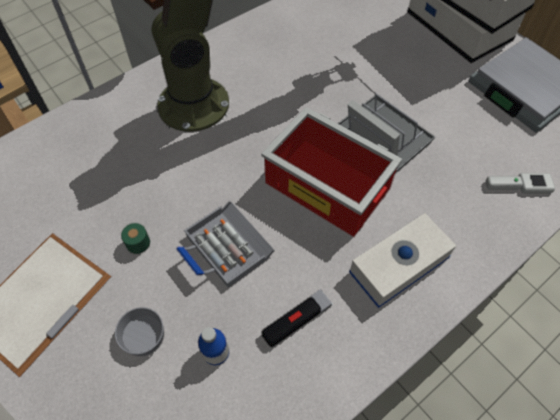

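View pics/side0.png

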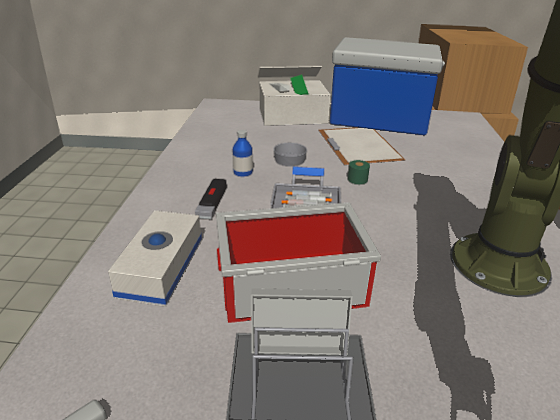

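The scene picture shows the tray at (225,243) with its blue grip at (190,261). The bin is at (330,170), with the rack beyond it at (385,130). The side view shows the rack's free bay nearest the camera at (300,330). Next I'll fit poses from the depth data.

```bash
python3 - <<'E'
from h import *
P=[];C=[]
vv,uu=np.mgrid[0:420,0:560]; uv=np.c_[uu.ravel(),vv.ravel()]
for n in ('scene','side'):
    m,p,d=snap(n); z=d.ravel()>0
    P.append(pts(m,d,uv)); C.append(p.reshape(-1,3)[z].astype(int))
    np.savez(n+'.npz',P=P[-1],C=C[-1])
def rect(Q):
    r=cv2.minAreaRect(Q[:,:2].astype(np.float32)*1000); return np.round(r[0],1),np.round(r[1],1),round(r[2],1),len(Q)
for n,p,c in zip(('scene','side'),P,C):
    box=lambda a,b,e,f,g,h:(p[:,0]>a)&(p[:,0]<b)&(p[:,1]>e)&(p[:,1]<f)&(p[:,2]>g)&(p[:,2]<h)
    print(n,'table z',np.median(p[box(.6,.7,-.2,0,-.03,.03)][:,2]))
    k=box(.25,.72,-.05,.26,.122,.145); print('collar',rect(p[k]),np.percentile(p[k][:,2],[5,50,95]))
    k=box(.3,.65,.2,.55,.008,.03); print('driptray',rect(p[k]))
    k=box(.3,.65,.2,.55,.07,.16); print('racktop',rect(p[k]),p[k].min(0),p[k].max(0))
    k=box(.3,.65,-.4,-.05,.02,.045)&(c.max(1)-c.min(1)<25); print('traytop',rect(p[k]))
    k=box(.3,.65,-.45,-.05,.02,.09)&(c[:,0]-c[:,2]>60); print('grip',rect(p[k]),p[k].mean(0),p[k].min(0),p[k].max(0))
E
```

```text
scene table z 0.0002591947796770633
collar (array([486.8, 126.3]), array([303.7, 213. ]), 15.5, 2746) [0.12551181 0.13453727 0.13821351]
driptray (array([466. , 373.2]), array([286.6, 355.2]), 2.4, 1946)
racktop (array([497.3, 306.4]), array([212.8, 251.6]), 90.0, 2583) [0.37150646 0.20000281 0.07003577] [0.62307565 0.41281504 0.1409253 ]
traytop (array([ 449.3, -260.5]), array([239.2, 277.5]), 0.4, 1526)
grip (array([ 472.9, -307.9]), array([89.1, 17. ]), 0.6, 202) [ 0.47547763 -0.30853624  0.06228809] [ 0.4282689  -0.31648255  0.04800483] [ 0.51739836 -0.29925561  0.07285699]
side table z -0.0014158076953936227
collar (array([486.1, 127.2]), array([299.3, 210.5]), 15.4, 4063) [0.12350846 0.13320923 0.13589091]
driptray (array([470.1, 335.5]), array([259.8, 252.8]), 5.8, 10569)
racktop (array([489.1, 308.5]), array([262. , 216.9]), 0.1, 8184) [0.35821747 0.20000083 0.07000701] [0.62016889 0.41700872 0.13754325]
traytop (array([ 494. , -262.7]), array([227.5, 316. ]), 88.5, 585)
grip (array([ 541.1, -324. ]), array([ 40.8, 234.6]), 74.5, 241) [ 0.47666996 -0.30629954  0.05713705] [ 0.4266716  -0.37502     0.04661209] [ 0.64975846 -0.29292878  0.08810306]
```

```bash
python3 - <<'E'
from h import *
P=[np.load(n+'.npz') for n in ('scene','side')]
# top-down maps 1px=1.25mm : rack
def td(x0,y0,w,h,s):
    outs=[]
    for D in P:
        im=np.zeros((int(h/s),int(w/s),3),np.uint8); p=D['P']; o=np.argsort(p[:,2]); p=p[o]; c=D['C'][o]
        i=((p[:,0]-x0)/s).astype(int); j=((p[:,1]-y0)/s).astype(int)
        k=(i>=0)&(j>=0)&(i<im.shape[1])&(j<im.shape[0])
        zz=np.clip(p[k,2]/0.15*255,0,255).astype(np.uint8)
        col=cv2.applyColorMap(zz.reshape(-1,1),cv2.COLORMAP_JET)[:,0]
        for a,b,cc in zip(i[k],j[k],col): cv2.circle(im,(int(a),int(b)),1,cc.tolist(),-1)
        outs.append(im[::-1])
    return np.hstack(outs)
a=td(.3,.2,.32,.32,.0008); b=td(.3,-.42,.32,.32,.0008)
cv2.imwrite('pics/td.png',cv2.resize(np.vstack([a,b]),(600,600)))
E
```

```text
(no output)
```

View pics/td.png

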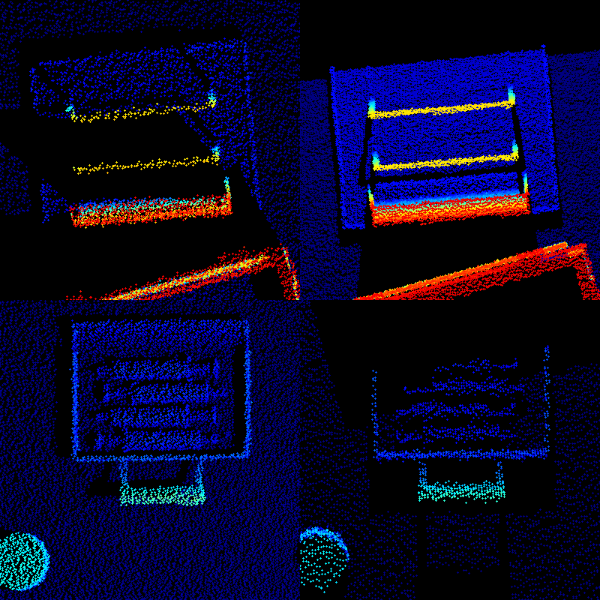

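The top-down map shows the front and middle hoops as two yellow lines, the rack turned about 6°, and the tray nearly square to the world axes. I'll fit lines to these.

```bash
python3 - <<'E'
from h import *
P=[np.load(n+'.npz') for n in ('scene','side')]
def line(Q):
    vx,vy,x,y=cv2.fitLine(Q[:,:2].astype(np.float32),cv2.DIST_HUBER,0,1e-4,1e-4).ravel()
    if vx<0: vx,vy=-vx,-vy
    t=(Q[:,0]-x)*vx+(Q[:,1]-y)*vy
    return 'ang %.2f c=(%.4f,%.4f) len %.4f n %d z %.4f'%(np.degrees(np.arctan2(vy,vx)),x+vx*(t.min()+t.max())/2,y+vy*(t.min()+t.max())/2,np.ptp(t),len(Q),np.median(Q[:,2]))
a=np.radians(6)
for n,D in zip(('scene','side'),P):
    p=D['P'];c=D['C']; u=p[:,0]*np.cos(a)+p[:,1]*np.sin(a); v=-p[:,0]*np.sin(a)+p[:,1]*np.cos(a)
    print(n)
    v0=-.45*np.sin(a)+.34*np.cos(a)
    for lo,hi in ((-.012,.025),(.045,.08)):
        k=(abs(u-(.45*np.cos(a)+.37*np.sin(a)))<.12)&(v-v0+.0>lo)&(v-v0<hi)&(p[:,2]>.09)&(p[:,2]<.125); print(' hoop',line(p[k]) if k.sum()>9 else k.sum(), np.percentile(p[k][:,2],[2,50,98]) if k.sum()>9 else '')
    B=lambda a,b,e,f,g,h:(p[:,0]>a)&(p[:,0]<b)&(p[:,1]>e)&(p[:,1]<f)&(p[:,2]>g)&(p[:,2]<h)
    for nm,k in (('drip front',B(.33,.56,.45,.52,.006,.03)),('back',B(.36,.58,-.275,-.262,.022,.04)),('left',B(.365,.39,-.25,-.14,.022,.04)),('right',B(.555,.575,-.25,-.14,.022,.04)),('lip',B(.36,.58,-.12,-.085,.012,.04)),('grip',B(.42,.53,-.325,-.29,.04,.08)),('griptop',B(.42,.53,-.325,-.29,.062,.08))):
        if k.sum()>9: print(nm,line(p[k]), p[k].mean(0).round(4),p[k].min(0).round(3),p[k].max(0).round(3))
    # bin collar edges in bin frame
    b=np.radians(15.4); u=p[:,0]*np.cos(b)+p[:,1]*np.sin(b); v=-p[:,0]*np.sin(b)+p[:,1]*np.cos(b)
    k=(p[:,2]>.128)&(p[:,2]<.142)&B(.3,.66,0,.24,0,1); uc,vc=.487*np.cos(b)+.122*np.sin(b),-.487*np.sin(b)+.122*np.cos(b)
    for nm,kk in (('bin near',k&(v<vc-.075)),('bin far',k&(v>vc+.075)&(abs(u-uc)<.12)),('uL',k&(u<uc-.12)),('uR',k&(u>uc+.12))):
        print(nm,np.percentile(u[kk]-uc,[2,98]).round(4),np.percentile(v[kk]-vc,[2,98]).round(4),line(p[kk]))
E
```

```text
scene
 hoop ang 4.04 c=(0.4561,0.3440) len 0.1532 n 118 z 0.0992 [0.09237022 0.09917234 0.1044505 ]
 hoop ang 5.82 c=(0.4530,0.3997) len 0.1528 n 98 z 0.0982 [0.09316792 0.09816681 0.10212433]
drip front ang 4.94 c=(0.4500,0.4605) len 0.2158 n 363 z 0.0152 [0.4732 0.461  0.0154] [0.342 0.45  0.006] [0.557 0.505 0.027]
back ang 1.05 c=(0.4714,-0.2684) len 0.1892 n 178 z 0.0322 [ 0.473  -0.2683  0.0319] [ 0.377 -0.275  0.022] [ 0.566 -0.262  0.038]
left ang 89.98 c=(0.3801,-0.1953) len 0.1065 n 119 z 0.0299 [ 0.3801 -0.2004  0.0294] [ 0.375 -0.249  0.022] [ 0.383 -0.142  0.038]
right ang -89.61 c=(0.5645,-0.1954) len 0.1083 n 117 z 0.0321 [ 0.5645 -0.2009  0.0311] [ 0.56  -0.25   0.022] [ 0.569 -0.141  0.037]
grip ang 1.30 c=(0.4735,-0.3086) len 0.0902 n 253 z 0.0634 [ 0.4773 -0.3085  0.0612] [ 0.428 -0.318  0.04 ] [ 0.519 -0.291  0.073]
griptop ang 0.23 c=(0.4733,-0.3125) len 0.0891 n 144 z 0.0656 [ 0.4763 -0.3125  0.0659] [ 0.429 -0.318  0.062] [ 0.518 -0.305  0.073]
bin near [-0.1373  0.1483] [-0.1007 -0.0783] ang 14.96 c=(0.5129,0.0346) len 0.2998 n 838 z 0.1349
bin far [-0.1146  0
[... 924 characters left out ...]
 0.0296] [ 0.561 -0.25   0.022] [ 0.566 -0.152  0.033]
grip ang 0.66 c=(0.4724,-0.3034) len 0.0914 n 281 z 0.0550 [ 0.4728 -0.3034  0.0547] [ 0.427 -0.317  0.04 ] [ 0.518 -0.29   0.068]
griptop ang 1.66 c=(0.4729,-0.3087) len 0.0905 n 45 z 0.0638 [ 0.474  -0.3088  0.0639] [ 0.428 -0.316  0.062] [ 0.518 -0.303  0.068]
bin near [-0.1369  0.1438] [-0.0964 -0.0772] ang 15.10 c=(0.5109,0.0405) len 0.2967 n 786 z 0.1328
bin far [-0.1148  0.1057] [0.0837 0.1084] ang 13.93 c=(0.4617,0.2135) len 0.2397 n 1038 z 0.1344
uL [-0.1475 -0.1218] [-0.086   0.1015] ang -74.53 c=(0.3541,0.0906) len 0.1959 n 611 z 0.1344
uR [0.1227 0.1496] [-0.0933  0.0832] ang -75.92 c=(0.6232,0.1550) len 0.1856 n 530 z 0.1343
```

```bash
cat >> h.py <<'E'
# frames
def fr(az,o):
    a=np.radians(az); return np.array([np.cos(a),np.sin(a),0]),np.array([-np.sin(a),np.cos(a),0]),np.array(o,float)
RACK=fr(94.8,[.453,.378,0]); BIN=fr(105,[.488,.121,0]); TRAY=fr(90.6,[.472,-.2095,0])
s35,c35=np.sin(np.radians(35)),np.cos(np.radians(35))
G=np.array([-.098,0,.055])                 # grip in tray frame
RT=np.array([[0,-1,0],[c35,0,s35],[s35,0,-c35]])  # rows tool x,y,z in tray frame
RT=np.c_[np.array([0,1,0]),np.array([c35,0,s35]),np.array([s35,0,-c35])]
def trayR(az,phi):
    return (R.from_euler('z',az,degrees=True)*R.from_euler('y',phi,degrees=True)).as_matrix()
def tcp_for(az,phi,p,ref,goff=None):
    """TCP pose so that tray-frame point ref is at world p with tray yaw az, nose-down phi"""
    Rm=trayR(az,phi); t=G+RT[:,2]*(robot.grasp_offset if goff is None else goff)
    return np.asarray(p)+Rm@(t-np.asarray(ref)), Rm@RT
LIP=np.array([.090,0,.021])
def inframe(F,x,y,z): return F[2]+F[0]*x+F[1]*y+np.array([0,0,z])
def cur():
    o=robot.get_obs(); return o['position'],R.from_quat(o['tcp_rot']).as_matrix(),o
def rows(p1,R1,n,p0=None,R0=None):
    if p0 is None: p0,R0,_=cur()
    S=[];T=[];p,q=np.array(p0),np.array(R0)
    for k in range(n):
        rv=R.from_matrix(q.T@R1).as_rotvec()/(n-k)
        d=q.T@(p1-p)/(n-k)
        s=np.round(d/.04,2); t=np.round(np.degrees(rv)/6,2)
        S.append(s.tolist());T.append(t.tolist())
        p=p+q@(s*.04); q=q@R.from_rotvec(np.radians(t*6)).as_matrix()
    print('max',np.abs(S).max(),np.abs(T).max(),'end',np.round(p,4))
    print('"slide":',str(S).replace(' ','')); print('"twist":',str(T).replace(' ',''))
    return p,q
E
python3 - <<'E'
from h import *
print(np.linalg.det(RT))
p,Rm=tcp_for(94.8,78,inframe(RACK,.0115,0,.02),LIP)
print(p,Rm); p[2]+=.03
rows(p,Rm,12)
P=[np.load(n+'.npz') for n in ('scene','side')]
M={n:snap(n)[0] for n in ('scene','side')}
for q in ('bandage','bowl','spray','clipper'):
    o=[(M[n],r[0]['xy']) for n in M if (r:=robot.mark_of(n,q))]
    print(q,np.round(tri(o)[0],3) if len(o)==2 else o)
E
```

```text
1.0
[0.45359275 0.37094109 0.19728443] [[-9.96492859e-01 -6.11981005e-02  5.70681519e-02]
 [-8.36778433e-02  7.28788741e-01 -6.79606496e-01]
 [ 5.55111512e-17 -6.81998360e-01 -7.31353702e-01]]
max 0.73 0.6 end [0.4538 0.371  0.2272]
"slide": [[-0.73,-0.38,-0.01],[-0.72,-0.4,0.02],[-0.71,-0.41,0.05],[-0.7,-0.43,0.09],[-0.69,-0.44,0.12],[-0.68,-0.45,0.16],[-0.66,-0.45,0.19],[-0.65,-0.46,0.23],[-0.64,-0.46,0.26],[-0.62,-0.46,0.29],[-0.61,-0.45,0.33],[-0.6,-0.45,0.37]]
"twist": [[0.59,-0.1,-0.25],[0.59,-0.1,-0.24],[0.59,-0.1,-0.25],[0.59,-0.1,-0.25],[0.59,-0.09,-0.24],[0.59,-0.1,-0.25],[0.59,-0.09,-0.24],[0.59,-0.1,-0.25],[0.6,-0.09,-0.24],[0.59,-0.1,-0.25],[0.6,-0.09,-0.24],[0.59,-0.1,-0.25]]
bandage [ 0.319 -0.372 -0.004]
bowl [ 0.545 -0.49   0.01 ]
spray [ 0.676 -0.388  0.003]
clipper [ 0.733 -0.203 -0.003]
```

Request:
{"method": "jog_arm", "body": {
  "slide": [
    [-0.73,-0.38,-0.01],
    [-0.72,-0.4,0.02],
    [-0.71,-0.41,0.05],
    [-0.7,-0.43,0.09],
    [-0.69,-0.44,0.12],
    [-0.68,-0.45,0.16],
    [-0.66,-0.45,0.19],
    [-0.65,-0.46,0.23],
    [-0.64,-0.46,0.26],
    [-0.62,-0.46,0.29],
    [-0.61,-0.45,0.33],
    [-0.6,-0.45,0.37]
  ],
  "twist": [
    [0.59,-0.1,-0.25],
    [0.59,-0.1,-0.24],
    [0.59,-0.1,-0.25],
    [0.59,-0.1,-0.25],
    [0.59,-0.09,-0.24],
    [0.59,-0.1,-0.25],
    [0.59,-0.09,-0.24],
    [0.59,-0.1,-0.25],
    [0.6,-0.09,-0.24],
    [0.59,-0.1,-0.25],
    [0.6,-0.09,-0.24],
    [0.59,-0.1,-0.25]
  ],
  "fingers": [0,0,0,0,0,0,0,0,0,0,0,0]
}}

```text
time: 2.45
position: [0.4549, 0.3704, 0.2272]
tcp_rot: [-0.04, 0.929, -0.367, 0.016]
contact_force: [0.1, 0.5, -0.3]
grip_width: 0.0441
gripper_force: 0.0
```

```bash
python3 - <<'E'
from h import *
print(cur()[2]['joint_positions'].round(2))
p1,R1=tcp_for(90.6,0,inframe(TRAY,0,0,0),[0,0,0]); print(p1)
pre=p1-R1[:,2]*.10
p0,R0,_=cur()
Rm=R0@R.from_rotvec(R.from_matrix(R0.T@R1).as_rotvec()*.5).as_matrix()
a,b=rows((p0+pre)/2+[0,0,.1],Rm,12)
rows(pre,R1,12,a,b)
E
```

```text
[-1.05  0.6   0.09  1.25  0.42  1.88  0.7 ]
[ 0.47291392 -0.29676934  0.03968186]
max 0.77 0.55 end [0.4643 0.008  0.2742]
"slide": [[0.05,-0.62,0.44],[0.04,-0.64,0.41],[0.04,-0.66,0.37],[0.04,-0.68,0.33],[0.04,-0.7,0.29],[0.03,-0.72,0.25],[0.03,-0.73,0.21],[0.03,-0.74,0.17],[0.03,-0.75,0.13],[0.02,-0.76,0.09],[0.02,-0.76,0.04],[0.02,-0.77,0.01]]
"twist": [[-0.54,0.0,0.03],[-0.54,0.0,0.03],[-0.54,0.0,0.03],[-0.54,0.0,0.03],[-0.54,0.0,0.03],[-0.54,0.0,0.03],[-0.54,0.0,0.04],[-0.55,0.0,0.03],[-0.54,0.01,0.04],[-0.55,0.0,0.03],[-0.54,0.01,0.04],[-0.55,0.0,0.03]]
max 0.82 0.55 end [ 0.4735 -0.3542  0.1217]
"slide": [[0.02,-0.73,0.37],[0.02,-0.75,0.33],[0.02,-0.77,0.29],[0.01,-0.78,0.24],[0.01,-0.79,0.2],[0.01,-0.81,0.15],[0.01,-0.81,0.1],[0.0,-0.82,0.06],[0.0,-0.82,0.01],[-0.0,-0.82,-0.03],[-0.0,-0.81,-0.08],[-0.01,-0.81,-0.13]]
"twist": [[-0.54,0.0,0.03],[-0.54,0.0,0.03],[-0.54,0.0,0.03],[-0.54,0.0,0.03],[-0.54,0.0,0.03],[-0.54,0.0,0.03],[-0.54,0.0,0.04],[-0.54,0.0,0.03],[-0.55,0.01,0.04],[-0.54,0.0,0.03],[-0.55,0.01,0.04],[-0.54,0.0,0.03]]
```

Request:
{"method": "jog_arm", "body": {
  "slide": [
    [0.05,-0.62,0.44],
    [0.04,-0.64,0.41],
    [0.04,-0.66,0.37],
    [0.04,-0.68,0.33],
    [0.04,-0.7,0.29],
    [0.03,-0.72,0.25],
    [0.03,-0.73,0.21],
    [0.03,-0.74,0.17],
    [0.03,-0.75,0.13],
    [0.02,-0.76,0.09],
    [0.02,-0.76,0.04],
    [0.02,-0.77,0.01]
  ],
  "twist": [
    [-0.54,0,0.03],
    [-0.54,0,0.03],
    [-0.54,0,0.03],
    [-0.54,0,0.03],
    [-0.54,0,0.03],
    [-0.54,0,0.03],
    [-0.54,0,0.04],
    [-0.55,0,0.03],
    [-0.54,0.01,0.04],
    [-0.55,0,0.03],
    [-0.54,0.01,0.04],
    [-0.55,0,0.03]
  ],
  "fingers": [0,0,0,0,0,0,0,0,0,0,0,0]
}}

```text
time: 3.45
position: [0.4625, 0.0072, 0.2743]
tcp_rot: [-0.023, 0.999, -0.032, 0.009]
contact_force: [0.7, 0.4, -0.4]
grip_width: 0.0437
gripper_force: 0.0
```

Request:
{"method": "jog_arm", "body": {
  "slide": [
    [0.02,-0.73,0.37],
    [0.02,-0.75,0.33],
    [0.02,-0.77,0.29],
    [0.01,-0.78,0.24],
    [0.01,-0.79,0.2],
    [0.01,-0.81,0.15],
    [0.01,-0.81,0.1],
    [0,-0.82,0.06],
    [0,-0.82,0.01],
    [0,-0.82,-0.03],
    [0,-0.81,-0.08],
    [-0.01,-0.81,-0.13]
  ],
  "twist": [
    [-0.54,0,0.03],
    [-0.54,0,0.03],
    [-0.54,0,0.03],
    [-0.54,0,0.03],
    [-0.54,0,0.03],
    [-0.54,0,0.03],
    [-0.54,0,0.04],
    [-0.54,0,0.03],
    [-0.55,0.01,0.04],
    [-0.54,0,0.03],
    [-0.55,0.01,0.04],
    [-0.54,0,0.03]
  ],
  "fingers": [0,0,0,0,0,0,0,0,0,0,0,0]
}}

```text
time: 4.45
position: [0.4715, -0.3478, 0.121]
tcp_rot: [-0.005, 0.955, 0.297, -0.003]
contact_force: [2.3, -0.3, -0.3]
grip_width: 0.0431
gripper_force: 0.0
```

```bash
python3 - <<'E'
from h import *
p,Rc,o=cur(); print(p.round(4),o['joint_positions'].round(2),o['time'])
m,im,d=snap('wrist','w1.png')
r=robot.mark_of('wrist','tray_grip'); print([(k['xy'],k['confidence']) for k in r])
hsv=cv2.cvtColor(im,cv2.COLOR_BGR2HSV); k=(hsv[...,0]>100)&(hsv[...,0]<130)&(hsv[...,1]>150)
vv,uu=np.nonzero(k); Q=pts(m,d,np.c_[uu,vv]); Q=Q[np.linalg.norm(Q-[.473,-.3075,.055],axis=1)<.07]
print(len(Q),Q.mean(0),Q.min(0),Q.max(0))
# grip in tool frame of measured blue points
T=(Q-p)@Rc; print('tool frame',np.percentile(T,[1,50,99],axis=0).round(4))
ms,ims,ds=snap('scene')
rs=robot.mark_of('scene','tray_grip')
if r and rs: print(tri([(m,r[0]['xy']),(ms,rs[0]['xy'])]))
E
```

```text
[ 0.4715 -0.3478  0.121 ] [ 0.45  0.66  0.56  1.41 -0.64  1.71  2.68] 4.45
[([272.8, 219.5], 0.6)]
39 [ 0.50432392 -0.31202298  0.067133  ] [ 0.48955983 -0.31274202  0.06623385] [ 0.5164565  -0.31125084  0.06845174]
tool frame [[-0.0452 -0.002   0.063 ]
 [-0.035  -0.0013  0.0645]
 [-0.0189 -0.0013  0.0655]]
(array([ 0.46937342, -0.30702875,  0.05886957]), [0.0028940215589894577, 0.0028940215589895865])
```

View pics/w1.png

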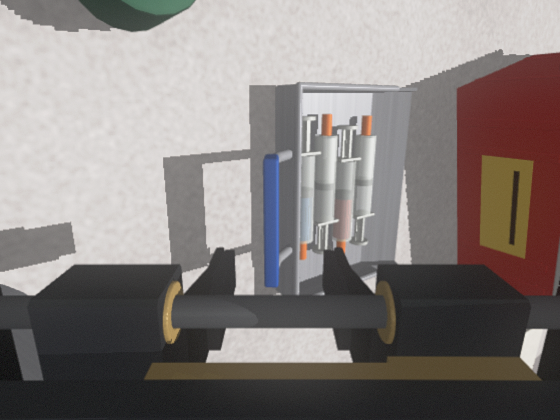

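The wrist view shows the blue blade at (272,220), lying between the fingers with the back wall to its right. Joint 7 is close to its limit, but the advance moves it away. I'll go in now.

```bash
python3 - <<'E'
from h import *
p1,R1=tcp_for(90.6,0,inframe(TRAY,0,0,0),[0,0,0])
p0,R0,_=cur(); print(((p0-p1)@R1).round(4), np.degrees(R.from_matrix(R0.T@R1).as_rotvec()).round(2))
a,b=rows(p1-R1[:,2]*.04,R1,5)
E
```

```text
[ 0.0042  0.0035 -0.0973] [-0.59  0.09 -0.35]
max 0.29 0.02 end [ 0.473  -0.3198  0.0725]
"slide": [[-0.02,-0.01,0.29],[-0.02,-0.02,0.29],[-0.02,-0.02,0.28],[-0.02,-0.01,0.29],[-0.02,-0.02,0.28]]
"twist": [[-0.02,0.0,-0.01],[-0.02,0.0,-0.01],[-0.02,0.0,-0.01],[-0.02,0.01,-0.01],[-0.02,0.0,-0.02]]
```

Request:
{"method": "jog_arm", "body": {
  "slide": [
    [-0.02,-0.01,0.29],
    [-0.02,-0.02,0.29],
    [-0.02,-0.02,0.28],
    [-0.02,-0.01,0.29],
    [-0.02,-0.02,0.28],
    [0,0,0]
  ],
  "twist": [
    [-0.02,0,-0.01],
    [-0.02,0,-0.01],
    [-0.02,0,-0.01],
    [-0.02,0.01,-0.01],
    [-0.02,0,-0.02],
    [0,0,0]
  ],
  "fingers": [0,0,0,0,0,0]
}}

```text
time: 5.15
position: [0.4753, -0.3131, 0.0719]
tcp_rot: [-0.01, 0.953, 0.302, -0.003]
contact_force: [-0.2, 0.8, -0.8]
grip_width: 0.0433
gripper_force: 0.0
```

```bash
python3 - <<'E'
from h import *
p1,R1=tcp_for(90.6,0,inframe(TRAY,0,0,0),[0,0,0])
p0,R0,o=cur(); print(((p0-p1)@R1).round(4), np.degrees(R.from_matrix(R0.T@R1).as_rotvec()).round(2),o['joint_positions'].round(2))
a,b=rows(p1,R1,5)
m,im,d=snap('wrist','w2.png')
hsv=cv2.cvtColor(im,cv2.COLOR_BGR2HSV); k=(hsv[...,0]>100)&(hsv[...,0]<130)&(hsv[...,1]>150)
vv,uu=np.nonzero(k); Q=pts(m,d,np.c_[uu,vv]); T=(Q-p0)@R0; print(len(Q),np.percentile(T,[1,50,99],axis=0).round(4))
E
```

```text
[-0.0022  0.0051 -0.0358] [ 0.15 -0.3   0.46] [ 0.45  0.66  0.49  1.51 -0.63  1.61  2.68]
max 0.18 0.02 end [ 0.473  -0.2967  0.0395]
"slide": [[0.01,-0.03,0.18],[0.01,-0.02,0.18],[0.01,-0.03,0.18],[0.01,-0.02,0.18],[0.01,-0.03,0.18]]
"twist": [[0.01,-0.01,0.02],[0.0,-0.01,0.01],[0.01,-0.01,0.02],[0.0,-0.01,0.01],[0.01,-0.01,0.02]]
55 [[-0.0404 -0.0031  0.0031]
 [ 0.0109 -0.002   0.0046]
 [ 0.0316 -0.0015  0.006 ]]
```

View pics/w2.png

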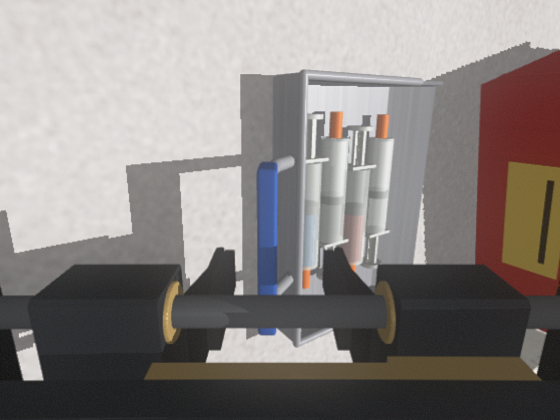

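Request:
{"method": "jog_arm", "body": {
  "slide": [
    [0.01,-0.05,0.18],
    [0.01,-0.05,0.18],
    [0.01,-0.05,0.18],
    [0.01,-0.04,0.18],
    [0.01,-0.04,0.18],
    [0,0,0]
  ],
  "twist": [
    [0,-0.01,0],
    [0,-0.01,0],
    [0,-0.01,0],
    [0,-0.01,0],
    [0,-0.01,0],
    [0,0,0]
  ],
  "fingers": [0,0,0,0,0,0]
}}

```text
time: 5.7
position: [0.4722, -0.3028, 0.0376]
tcp_rot: [-0.007, 0.953, 0.301, 0.0]
contact_force: [-1.1, 0.9, 0.2]
grip_width: 0.0438
gripper_force: 0.0
```

```bash
python3 - <<'E'
from h import *
p1,R1=tcp_for(90.6,0,inframe(TRAY,0,0,0),[0,0,0])
p0,R0,o=cur(); print(((p0-p1)@R1).round(4), np.degrees(R.from_matrix(R0.T@R1).as_rotvec()).round(2),o['joint_positions'].round(3),o['contact_force'])
E
```

```text
[ 0.0008 -0.0061 -0.0017] [0.07 0.14 0.29] [ 0.485  0.663  0.419  1.554 -0.62   1.526  2.681] [-1.1136907   0.85849701  0.23175095]
```

Request:
{"method": "jog_arm", "body": {
  "slide": [
    [0,0.07,0.02],
    [0,0.06,0.02],
    [0,0,0],
    [0,0,0],
    [0,0,0],
    [0,0,0],
    [0,0,0]
  ],
  "twist": [
    [0,0,0],
    [0,0,0],
    [0,0,0],
    [0,0,0],
    [0,0,0],
    [0,0,0],
    [0,0,0]
  ],
  "fingers": [0,0,-1,-1,-1,-1,-1]
}}

```text
time: 6.28
position: [0.473, -0.299, 0.0409]
tcp_rot: [-0.007, 0.954, 0.3, 0.001]
contact_force: [0.0, -0.1, 0.6]
grip_width: 0.018
gripper_force: 0.0
```

```bash
python3 - <<'E'
from h import *
p1,R1=tcp_for(90.6,0,inframe(TRAY,0,0,0),[0,0,0])
p0,R0,o=cur(); print(((p0-p1)@R1).round(4), np.degrees(R.from_matrix(R0.T@R1).as_rotvec()).round(2),o['joint_positions'].round(3),o['contact_force'])
# lift 60mm tray level, then on to bin start
a,b=rows(p0+[0,0.01,.05],R0,4)
q,Q=tcp_for(105,0,inframe(BIN,-.03,0,.21),LIP); print('bin',q)
E
```

```text
[-0.0001 -0.0011 -0.0023] [-0.07  0.23  0.35] [ 0.478  0.652  0.421  1.562 -0.62   1.523  2.676] [ 0.0400376  -0.0897892   0.60986613]
max 0.23 0.0 end [ 0.4729 -0.289   0.0909]
"slide": [[-0.0,0.23,-0.22],[-0.0,0.23,-0.22],[-0.01,0.23,-0.22],[-0.0,0.23,-0.22]]
"twist": [[0.0,0.0,0.0],[0.0,0.0,0.0],[0.0,0.0,0.0],[0.0,0.0,0.0]]
bin [ 0.54164649 -0.07921143  0.22868186]
```

Still closing. I'll push 2 mm deeper and wait.

Request:
{"method": "jog_arm", "body": {
  "slide": [
    [0,0,0.04],
    [0,0,0],
    [0,0,0],
    [0,0,0],
    [0,0,0]
  ],
  "twist": [
    [0,0,0],
    [0,0,0],
    [0,0,0],
    [0,0,0],
    [0,0,0]
  ],
  "fingers": [-1,-1,-1,-1,-1]
}}

```text
time: 6.7
position: [0.473, -0.2978, 0.0396]
tcp_rot: [-0.007, 0.954, 0.3, 0.001]
contact_force: [1.1, -0.1, 0.6]
grip_width: 0.01
gripper_force: 30.0
```

Request:
{"method": "jog_arm", "body": {
  "slide": [
    [0,0.12,-0.11],
    [0,0.12,-0.11],
    [0,0.23,-0.22],
    [0,0.23,-0.22],
    [0,0.23,-0.22]
  ],
  "twist": [
    [0,0,0],
    [0,0,0],
    [0,0,0],
    [0,0,0],
    [0,0,0]
  ],
  "fingers": [-1,-1,-1,-1,-1]
}}

```text
time: 7.12
position: [0.4725, -0.2875, 0.0912]
tcp_rot: [-0.007, 0.954, 0.3, 0.001]
contact_force: [-0.1, -0.1, -4.4]
grip_width: 0.0097
gripper_force: 30.2
```

```bash
python3 - <<'E'
from h import *
p0,R0,o=cur(); print(o['joint_positions'].round(3),o['contact_force'],o['grip_width'],o['gripper_force'])
m,im,d=snap('wrist','w3.png')
q,Q=tcp_for(105,0,inframe(BIN,-.03,0,.21),LIP)
rows(q,Q,12)
E
```

```text
[ 0.455  0.576  0.431  1.563 -0.6    1.579  2.627] [-0.11950215 -0.14205171 -4.36457205] 0.009651664944828083 30.211965633689033
max 0.51 0.16 end [ 0.5418 -0.0794  0.2287]
"slide": [[-0.15,0.51,0.02],[-0.16,0.51,0.02],[-0.17,0.51,0.01],[-0.18,0.51,0.01],[-0.18,0.5,0.01],[-0.19,0.5,0.01],[-0.2,0.5,0.0],[-0.21,0.49,0.0],[-0.22,0.49,0.0],[-0.23,0.49,0.0],[-0.23,0.48,-0.0],[-0.25,0.47,-0.01]]
"twist": [[-0.0,0.12,-0.16],[-0.0,0.12,-0.16],[-0.0,0.12,-0.16],[-0.0,0.12,-0.16],[-0.0,0.12,-0.16],[-0.0,0.12,-0.15],[-0.01,0.12,-0.16],[-0.0,0.12,-0.15],[-0.01,0.12,-0.16],[-0.0,0.12,-0.15],[-0.01,0.12,-0.16],[-0.0,0.11,-0.15]]
```

View pics/w3.png

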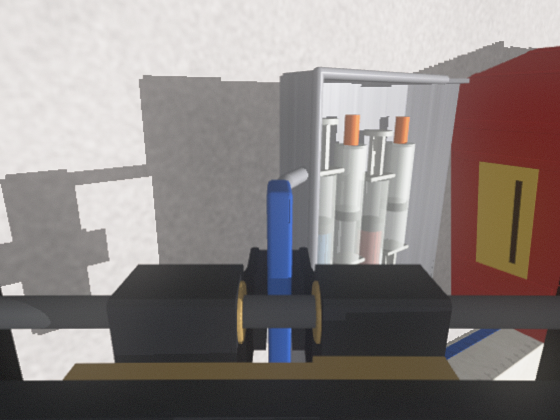

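The blade is gripped at (280,270) and the tray is off the table. I'll lift straight up before moving over the bin.

Request:
{"method": "jog_arm", "body": {
  "slide": [
    [0,0.3,-0.46],
    [0,0.33,-0.46],
    [0,0.33,-0.46],
    [0,0.33,-0.46]
  ],
  "twist": [
    [0,0,0],
    [0,0,0],
    [0,0,0],
    [0,0,0]
  ],
  "fingers": [-1,-1,-1,-1]
}}

```text
time: 7.5
position: [0.4717, -0.2874, 0.1813]
tcp_rot: [-0.007, 0.954, 0.3, 0.001]
contact_force: [-0.0, 0.2, -3.2]
grip_width: 0.0099
gripper_force: 30.0
```

```bash
python3 - <<'E'
from h import *
q,Q=tcp_for(105,0,inframe(BIN,-.03,0,.205),LIP)
a,b=rows(q,Q,12)
def F(az,phi,x,y,z):
    return tcp_for(az,phi,inframe(BIN,x,y,z),LIP)
E
```

```text
max 0.4 0.16 end [ 0.5418 -0.0793  0.2238]
"slide": [[-0.15,0.4,0.18],[-0.16,0.4,0.17],[-0.17,0.4,0.17],[-0.18,0.4,0.17],[-0.19,0.39,0.17],[-0.2,0.39,0.16],[-0.2,0.39,0.16],[-0.21,0.38,0.16],[-0.22,0.38,0.16],[-0.23,0.37,0.15],[-0.24,0.37,0.15],[-0.25,0.37,0.15]]
"twist": [[-0.0,0.12,-0.16],[-0.0,0.12,-0.16],[-0.0,0.12,-0.16],[-0.0,0.12,-0.16],[-0.0,0.12,-0.16],[-0.0,0.12,-0.16],[-0.0,0.12,-0.16],[-0.0,0.11,-0.16],[-0.01,0.12,-0.16],[-0.0,0.11,-0.16],[-0.01,0.12,-0.15],[-0.0,0.11,-0.16]]
```

Request:
{"method": "jog_arm", "body": {
  "slide": [
    [-0.15,0.4,0.18],
    [-0.16,0.4,0.17],
    [-0.17,0.4,0.17],
    [-0.18,0.4,0.17],
    [-0.19,0.39,0.17],
    [-0.2,0.39,0.16],
    [-0.2,0.39,0.16],
    [-0.21,0.38,0.16],
    [-0.22,0.38,0.16],
    [-0.23,0.37,0.15],
    [-0.24,0.37,0.15],
    [-0.25,0.37,0.15]
  ],
  "twist": [
    [0,0.12,-0.16],
    [0,0.12,-0.16],
    [0,0.12,-0.16],
    [0,0.12,-0.16],
    [0,0.12,-0.16],
    [0,0.12,-0.16],
    [0,0.12,-0.16],
    [0,0.11,-0.16],
    [-0.01,0.12,-0.16],
    [0,0.11,-0.16],
    [-0.01,0.12,-0.15],
    [0,0.11,-0.16]
  ],
  "fingers": [-1,-1,-1,-1,-1,-1,-1,-1,-1,-1,-1,-1]
}}

```text
time: 8.5
position: [0.5425, -0.0778, 0.2225]
tcp_rot: [-0.125, 0.945, 0.298, -0.04]
contact_force: [0.8, 0.1, -3.4]
grip_width: 0.01
gripper_force: 30.0
```

```bash
cat >> h.py <<'E'
def pour(phis,zs,x=-.03,p0=None,R0=None):
    if p0 is None: p0,R0,_=cur()
    S=[];T=[];p,q=np.array(p0),np.array(R0)
    for ph,z in zip(phis,zs):
        p1,R1=tcp_for(105,ph,inframe(BIN,x,0,z),LIP)
        s=np.round(q.T@(p1-p)/.04,2); t=np.round(np.degrees(R.from_matrix(q.T@R1).as_rotvec())/6,2)
        S.append(s.tolist());T.append(t.tolist()); p=p+q@(s*.04); q=q@R.from_rotvec(np.radians(t*6)).as_matrix()
    print('max',np.abs(S).max(),np.abs(T).max(),'end',np.round(p,4))
    print('"slide":',str(S).replace(' ','')); print('"twist":',str(T).replace(' ',''))
    return p,q
E
python3 - <<'E'
from h import *
q,Q=tcp_for(105,0,inframe(BIN,-.03,0,.205),LIP)
p0,R0,o=cur(); print(((p0-q)@Q).round(4), np.degrees(R.from_matrix(R0.T@Q).as_rotvec()).round(2),o['joint_positions'].round(3))
a,b=pour(np.linspace(3,36,12),np.linspace(.203,.185,12))
pour(np.linspace(39,72,12),np.linspace(.183,.16,12),p0=a,R0=b)
E
```

```text
[-0.0012  0.0002  0.0016] [ 0.02 -0.06  0.08] [ 0.162  0.387  0.31   1.519 -0.557  1.689  2.367]
max 0.17 0.5 end [ 0.53   -0.0359  0.3044]
"slide": [[0.03,0.12,-0.17],[-0.0,0.14,-0.14],[-0.0,0.14,-0.14],[-0.0,0.14,-0.13],[-0.0,0.14,-0.13],[-0.0,0.14,-0.14],[-0.0,0.15,-0.13],[-0.0,0.15,-0.13],[-0.0,0.15,-0.13],[-0.0,0.15,-0.14],[-0.0,0.15,-0.13],[-0.0,0.16,-0.13]]
"twist": [[0.5,-0.01,0.01],[0.5,-0.0,0.0],[0.5,-0.0,0.0],[0.5,0.0,0.0],[0.5,0.0,0.0],[0.5,0.0,0.0],[0.5,0.0,0.0],[0.5,0.0,0.0],[0.5,0.0,0.0],[0.5,0.0,0.0],[0.5,0.0,0.0],[0.5,0.0,0.0]]
max 0.19 0.5 end [0.5053 0.0563 0.3341]
"slide": [[-0.0,0.16,-0.12],[-0.0,0.16,-0.12],[-0.0,0.16,-0.12],[-0.0,0.17,-0.12],[-0.0,0.17,-0.12],[-0.0,0.17,-0.12],[-0.0,0.18,-0.12],[-0.0,0.17,-0.13],[-0.0,0.18,-0.12],[-0.0,0.18,-0.13],[-0.0,0.19,-0.13],[-0.0,0.19,-0.12]]
"twist": [[0.5,0.0,0.0],[0.5,0.0,0.0],[0.5,0.0,0.0],[0.5,0.0,0.0],[0.5,0.0,0.0],[0.5,0.0,0.0],[0.5,0.0,0.0],[0.5,0.0,0.0],[0.5,0.0,0.0],[0.5,0.0,0.0],[0.5,0.0,0.0],[0.5,0.0,0.0]]
```

Request:
{"method": "jog_arm", "body": {
  "slide": [
    [0.03,0.12,-0.17],
    [0,0.14,-0.14],
    [0,0.14,-0.14],
    [0,0.14,-0.13],
    [0,0.14,-0.13],
    [0,0.14,-0.14],
    [0,0.15,-0.13],
    [0,0.15,-0.13],
    [0,0.15,-0.13],
    [0,0.15,-0.14],
    [0,0.15,-0.13],
    [0,0.16,-0.13]
  ],
  "twist": [
    [0.5,-0.01,0.01],
    [0.5,0,0],
    [0.5,0,0],
    [0.5,0,0],
    [0.5,0,0],
    [0.5,0,0],
    [0.5,0,0],
    [0.5,0,0],
    [0.5,0,0],
    [0.5,0,0],
    [0.5,0,0],
    [0.5,0,0]
  ],
  "fingers": [-1,-1,-1,-1,-1,-1,-1,-1,-1,-1,-1,-1]
}}

```text
time: 9.5
position: [0.529, -0.036, 0.3048]
tcp_rot: [-0.13, 0.991, -0.009, 0.001]
contact_force: [-1.1, 0.2, -4.6]
grip_width: 0.0094
gripper_force: 29.7
```

Request:
{"method": "jog_arm", "body": {
  "slide": [
    [0,0.16,-0.12],
    [0,0.16,-0.12],
    [0,0.16,-0.12],
    [0,0.17,-0.12],
    [0,0.17,-0.12],
    [0,0.17,-0.12],
    [0,0.18,-0.12],
    [0,0.17,-0.13],
    [0,0.18,-0.12],
    [0,0.18,-0.13],
    [0,0.19,-0.13],
    [0,0.19,-0.12]
  ],
  "twist": [
    [0.5,0,0],
    [0.5,0,0],
    [0.5,0,0],
    [0.5,0,0],
    [0.5,0,0],
    [0.5,0,0],
    [0.5,0,0],
    [0.5,0,0],
    [0.5,0,0],
    [0.5,0,0],
    [0.5,0,0],
    [0.5,0,0]
  ],
  "fingers": [-1,-1,-1,-1,-1,-1,-1,-1,-1,-1,-1,-1]
}}

```text
time: 10.5
position: [0.5039, 0.0567, 0.3342]
tcp_rot: [-0.123, 0.94, -0.314, 0.042]
contact_force: [0.7, -0.6, -3.1]
grip_width: 0.0099
gripper_force: 29.7
```

```bash
python3 - <<'E'
from h import *
q,Q=tcp_for(105,72,inframe(BIN,-.03,0,.16),LIP)
p0,R0,o=cur(); print(((p0-q)@Q).round(4), np.degrees(R.from_matrix(R0.T@Q).as_rotvec()).round(2),o['joint_positions'].round(3),o['contact_force'])
i=[snap(n)[1] for n in ('scene','side')]
cv2.imwrite('pics/p1.png',np.hstack([cv2.resize(i[0][60:260,200:460],(390,300)),cv2.resize(i[1][60:340,150:450],(400,373))[:300]]))
for n in ('scene','side'): print(n,[(k['xy'],round(k['confidence'],2)) for k in robot.look_for(n,'syringe1')])
E
```

```text
[ 0.0013  0.0007 -0.0003] [ 0.04 -0.01 -0.1 ] [-0.485  0.038 -0.114  1.706  0.609  1.63   1.195] [ 0.66219965 -0.59237756 -3.11604057]
scene [([333.8, 177.0], 0.47), ([327.5, 173.4], 0.47), ([313.0, 163.1], 0.44), ([383.4, 125.3], 0.27)]
side [([294.5, 252.4], 0.66)]
```

View pics/p1.png

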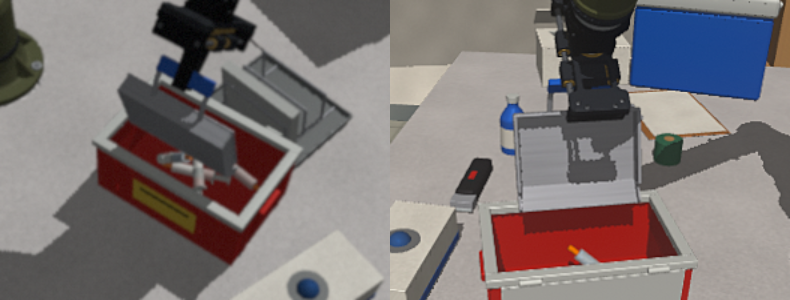

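The tray is empty and the syringes lie in the bin at (200,170) in the left crop. Now to the rack.

```bash
python3 - <<'E'
from h import *
p0,R0,o=cur()
a,b=rows(p0+[0,0,.045],R0,2)
q,Q=tcp_for(94.8,78,inframe(RACK,-.012,0,.2),LIP)
rows(q,Q,10,a,b)
E
```

```text
max 0.45 0.0 end [0.5046 0.0555 0.3785]
"slide": [[0.0,-0.34,-0.45],[0.0,-0.33,-0.45]]
"twist": [[0.0,0.0,0.0],[0.0,0.0,0.0]]
max 0.59 0.13 end [0.4557 0.3473 0.3772]
"slide": [[-0.07,0.59,-0.44],[-0.06,0.59,-0.45],[-0.04,0.58,-0.45],[-0.03,0.58,-0.46],[-0.02,0.58,-0.47],[-0.0,0.57,-0.47],[0.01,0.56,-0.48],[0.02,0.56,-0.48],[0.03,0.55,-0.49],[0.05,0.55,-0.49]]
"twist": [[0.1,0.11,0.13],[0.1,0.11,0.13],[0.1,0.11,0.13],[0.1,0.11,0.13],[0.1,0.11,0.13],[0.1,0.11,0.13],[0.1,0.11,0.13],[0.11,0.1,0.13],[0.1,0.11,0.13],[0.11,0.1,0.13]]
```

Request:
{"method": "jog_arm", "body": {
  "slide": [
    [0,-0.34,-0.45],
    [0,-0.33,-0.45],
    [-0.07,0.59,-0.44],
    [-0.06,0.59,-0.45],
    [-0.04,0.58,-0.45],
    [-0.03,0.58,-0.46],
    [-0.02,0.58,-0.47],
    [0,0.57,-0.47],
    [0.01,0.56,-0.48],
    [0.02,0.56,-0.48],
    [0.03,0.55,-0.49],
    [0.05,0.55,-0.49]
  ],
  "twist": [
    [0,0,0],
    [0,0,0],
    [0.1,0.11,0.13],
    [0.1,0.11,0.13],
    [0.1,0.11,0.13],
    [0.1,0.11,0.13],
    [0.1,0.11,0.13],
    [0.1,0.11,0.13],
    [0.1,0.11,0.13],
    [0.11,0.1,0.13],
    [0.1,0.11,0.13],
    [0.11,0.1,0.13]
  ],
  "fingers": [-1,-1,-1,-1,-1,-1,-1,-1,-1,-1,-1,-1]
}}

```text
time: 11.7
position: [0.4617, 0.3245, 0.3732]
tcp_rot: [-0.045, 0.931, -0.362, 0.012]
contact_force: [1.3, -2.0, -4.4]
grip_width: 0.0098
gripper_force: 30.0
```

```bash
python3 - <<'E'
from h import *
q,Q=tcp_for(94.8,78,inframe(RACK,-.012,0,.2),LIP)
p0,R0,o=cur(); print(((p0-q)@Q).round(4), np.degrees(R.from_matrix(R0.T@Q).as_rotvec()).round(2),o['joint_positions'].round(3))
vv,uu=np.mgrid[0:420,0:560]; uv=np.c_[uu.ravel(),vv.ravel()]
# expected tray frame from measured TCP
Rt=R0@RT.T; ot=p0-Rt@(G+RT[:,2]*robot.grasp_offset)
for n in ('scene','side'):
    m,im,d=snap(n); p=pts(m,d,uv); L=(p-ot)@Rt
    k=(abs(L[:,1])<.075)&(L[:,0]>-.05)&(L[:,0]<.05)&(abs(L[:,2])<.025)
    A=np.c_[L[k][:,:2],np.ones(k.sum())]; c=np.linalg.lstsq(A,L[k][:,2],rcond=None)[0]; print(n,'floor plane z=',c.round(4),k.sum(), 'tilt err deg',np.degrees(c[:2]).round(2))
    k=(abs(L[:,1])<.08)&(L[:,0]>.05)&(L[:,0]<.12)&(abs(L[:,2]-.015)<.03); print(' lip max x',np.percentile(L[k][:,0],[90,98,100]).round(4),' z there',np.median(L[k][L[k][:,0]>np.percentile(L[k][:,0],90)][:,2]).round(4))
    k=(L[:,0]>-.05)&(L[:,0]<.05)&(abs(L[:,2]-.01)<.03)&(abs(L[:,1])<.13); print(' y ext',np.percentile(L[k][:,1],[1,99]).round(4))
    if n=='scene': cv2.imwrite('pics/p2.png',np.hstack([cv2.resize(im[60:260,220:480],(390,300)),cv2.resize(robot.snapshot('side')[0][180:420,150:470],(400,300))]))
    print([(k['xy'],round(k['confidence'],2)) for k in robot.look_for('scene','syringe1')])
E
```

```text
[-0.0042 -0.0144  0.019 ] [ 0.47 -0.13  0.81] [-1.065  0.468  0.177  1.154  0.465  2.051  0.889]
scene floor plane z= [-0.0208 -0.0045 -0.0004] 1242 tilt err deg [-1.19 -0.26]
 lip max x [0.0554 0.058  0.0585]  z there 0.0003
 y ext [-0.0937  0.093 ]
[([325.5, 165.7], 0.7), ([336.1, 175.8], 0.62), ([352.7, 170.5], 0.57)]
side floor plane z= [-0.0118 -0.0034  0.0016] 3828 tilt err deg [-0.68 -0.2 ]
 lip max x [0.0844 0.0875 0.0893]  z there 0.0191
 y ext [-0.0913  0.0941]
[([325.5, 165.7], 0.7), ([336.1, 175.8], 0.62), ([352.7, 170.5], 0.57)]
```

View pics/p2.png

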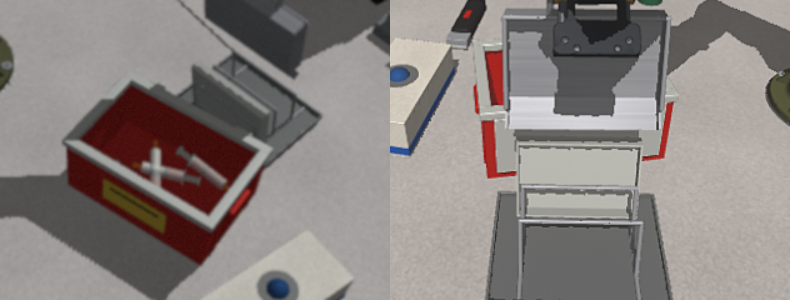

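```bash
python3 - <<'E'
from h import *
p0,R0,o=cur()
Rt=R0@RT.T; ot=p0-Rt@(G+RT[:,2]*robot.grasp_offset)
l=ot+Rt@LIP-RACK[2]; print('lip in rack',l@RACK[0],l@RACK[1],l[2])
q,Q=tcp_for(94.8,76,inframe(RACK,-.004,0,.145),LIP)
rows(q,Q,5)
m,im,d=snap('scene'); cv2.imwrite('pics/p3.png',cv2.resize(im[110:230,255:415],(800,600),interpolation=cv2.INTER_CUBIC))
E
```

```text
lip in rack -0.03651579059650857 -0.002209450331287676 0.19687762271202158
max 0.28 0.06 end [0.4554 0.3494 0.3214]
"slide": [[0.02,0.28,0.1],[0.02,0.28,0.1],[0.02,0.28,0.1],[0.01,0.27,0.11],[0.02,0.28,0.11]]
"twist": [[-0.06,-0.0,0.02],[-0.05,-0.0,0.02],[-0.06,-0.01,0.03],[-0.05,-0.0,0.02],[-0.06,-0.01,0.03]]
```

View pics/p3.png

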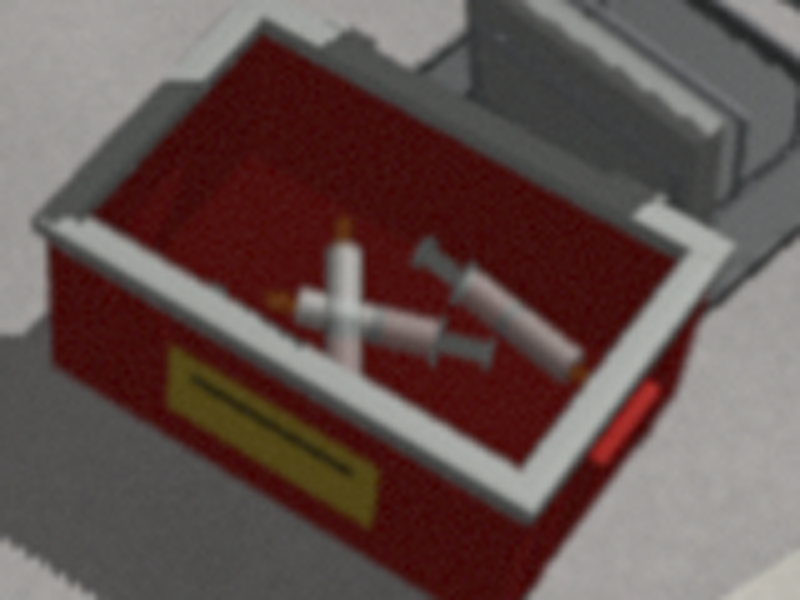

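Three syringes are in plain view in the bin, crossed at (340,310) and one at (520,320). The bump at (215,288) suggests the fourth is behind the near wall. I'll check that later; first I'll lower the tray.

Request:
{"method": "jog_arm", "body": {
  "slide": [
    [0.02,0.28,0.1],
    [0.02,0.28,0.1],
    [0.02,0.28,0.1],
    [0.01,0.27,0.11],
    [0.02,0.28,0.11],
    [0,0,0]
  ],
  "twist": [
    [-0.06,0,0.02],
    [-0.05,0,0.02],
    [-0.06,-0.01,0.03],
    [-0.05,0,0.02],
    [-0.06,-0.01,0.03],
    [0,0,0]
  ],
  "fingers": [-1,-1,-1,-1,-1,-1]
}}

```text
time: 12.5
position: [0.4538, 0.351, 0.3174]
tcp_rot: [-0.041, 0.935, -0.351, 0.013]
contact_force: [-0.7, -0.6, -3.2]
grip_width: 0.01
gripper_force: 30.0
```

```bash
cat >> h.py <<'E'
def lipnow():
    p0,R0,o=cur(); Rt=R0@RT.T; ot=p0-Rt@(G+RT[:,2]*robot.grasp_offset)
    l=ot+Rt@LIP-RACK[2]; print('lip in rack',np.round([l@RACK[0],l@RACK[1],l[2]],4),'phi',np.degrees(np.arcsin(-Rt[2,0])).round(2),'az',np.degrees(np.arctan2(-Rt[0,1],Rt[1,1])).round(2),'q',o['joint_positions'].round(2),'f',o['contact_force'].round(1))
    return ot,Rt
E
python3 - <<'E'
from h import *
lipnow()
q,Q=tcp_for(94.8,78,inframe(RACK,-.004,0,.105),LIP)
rows(q,Q,4)
# measured actual lip via side depth, and hoop line in rack frame
m,im,d=snap('side'); vv,uu=np.mgrid[0:420,0:560]; p=pts(m,d,np.c_[uu.ravel(),vv.ravel()])-RACK[2]
L=np.c_[p@RACK[0],p@RACK[1],p[:,2]]
k=(abs(L[:,1])<.06)
for z0,z1 in ((.085,.105),):
    kk=k&(L[:,2]>z0)&(L[:,2]<z1)&(L[:,0]>-.05)&(L[:,0]<.06); h,e=np.histogram(L[kk][:,0],np.arange(-.05,.061,.005)); print(list(zip(e.round(3),h)))
kk=k&(L[:,2]>.13)&(L[:,2]<.17)&(L[:,0]>-.08)&(L[:,0]<.05)
for z in np.arange(.13,.17,.005):
    j=kk&(abs(L[:,2]-z)<.0025)
    if j.sum()>5: print(z.round(3),np.percentile(L[j][:,0],[5,50,95]).round(4),j.sum())
E
```

```text
lip in rack [-0.0026  0.0023  0.1408] phi 76.12 az 94.96 q [-1.08  0.5   0.16  1.2   0.42  1.98  0.8 ] f [-0.7 -0.6 -3.2]
max 0.17 0.08 end [0.4549 0.3556 0.2822]
"slide": [[-0.01,0.17,0.15],[-0.01,0.16,0.14],[-0.01,0.17,0.15],[-0.01,0.17,0.14]]
"twist": [[0.08,-0.0,0.01],[0.08,-0.0,0.01],[0.08,-0.01,0.01],[0.07,-0.0,0.02]]
[(np.float64(-0.05), np.int64(0)), (np.float64(-0.045), np.int64(0)), (np.float64(-0.04), np.int64(3)), (np.float64(-0.035), np.int64(208)), (np.float64(-0.03), np.int64(60)), (np.float64(-0.025), np.int64(0)), (np.float64(-0.02), np.int64(0)), (np.float64(-0.015), np.int64(0)), (np.float64(-0.01), np.int64(0)), (np.float64(-0.005), np.int64(0)), (np.float64(-0.0), np.int64(0)), (np.float64(0.005), np.int64(0)), (np.float64(0.01), np.int64(0)), (np.float64(0.015), np.int64(1)), (np.float64(0.02), np.int64(132)), (np.float64(0.025), np.int64(186)), (np.float64(0.03), np.int64(0)), (np.float64(0.035), np.int64(0)), (np.float64(0.04), np.int64(0)), (np.float64(0.045), np.int64(0)), (np.float64(0.05), np.int64(0)), (np.float64(0.055), np.int64(0))]
0.14 [-0.0063 -0.0037 -0.0019] 75
0.145 [-0.009  -0.0055 -0.002 ] 346
0.15 [-0.0142 -0.0102 -0.0065] 369
0.155 [-0.0183 -0.015  -0.0115] 338
0.16 [-0.0232 -0.0196 -0.0163] 359
0.165 [-0.0278 -0.0246 -0.0211] 349
0.17 [-0.0304 -0.0278 -0.0253] 154
```

```bash
python3 - <<'E'
from h import *
f=lambda z:tcp_for(94.8,78,inframe(RACK,.018-(z-.013)*.2126,0,z),LIP)
a,b=rows(*f(.108),4)
rows(*f(.045),8,a,b)
E
```

```text
max 0.18 0.08 end [0.4548 0.3575 0.2852]
"slide": [[-0.01,0.17,0.13],[-0.01,0.17,0.13],[-0.0,0.17,0.13],[-0.01,0.18,0.12]]
"twist": [[0.08,-0.0,0.01],[0.08,-0.0,0.01],[0.07,-0.0,0.01],[0.08,-0.01,0.0]]
max 0.17 0.0 end [0.4537 0.3706 0.222 ]
"slide": [[0.0,0.16,0.12],[0.0,0.17,0.12],[0.0,0.16,0.11],[0.0,0.17,0.12],[0.0,0.16,0.11],[0.0,0.17,0.12],[0.0,0.16,0.11],[0.0,0.17,0.12]]
"twist": [[-0.0,0.0,0.0],[-0.0,0.0,0.0],[-0.0,0.0,0.0],[-0.0,0.0,0.0],[-0.0,0.0,0.0],[-0.0,0.0,0.0],[-0.0,0.0,0.0],[-0.0,0.0,0.0]]
```

Request:
{"method": "jog_arm", "body": {
  "slide": [
    [-0.01,0.17,0.13],
    [-0.01,0.17,0.13],
    [0,0.17,0.13],
    [-0.01,0.18,0.12],
    [0,0,0]
  ],
  "twist": [
    [0.08,0,0.01],
    [0.08,0,0.01],
    [0.07,0,0.01],
    [0.08,-0.01,0],
    [0,0,0]
  ],
  "fingers": [-1,-1,-1,-1,-1]
}}

```text
time: 12.97
position: [0.4547, 0.3576, 0.2841]
tcp_rot: [-0.04, 0.929, -0.367, 0.015]
contact_force: [-0.8, 0.3, -3.4]
grip_width: 0.0096
gripper_force: 30.0
```

```bash
python3 - <<'E'
from h import *
lipnow()
f=lambda z:tcp_for(94.8,78,inframe(RACK,.018-(z-.013)*.2126,0,z),LIP)
rows(*f(.045),8)
E
```

```text
lip in rack [-0.0021  0.0002  0.1067] phi 78.07 az 94.85 q [-1.09  0.55  0.16  1.22  0.42  1.95  0.77] f [-0.8  0.3 -3.4]
max 0.17 0.01 end [0.4535 0.3704 0.2222]
"slide": [[-0.0,0.16,0.11],[-0.0,0.16,0.11],[-0.0,0.16,0.11],[-0.0,0.16,0.12],[-0.0,0.16,0.11],[-0.0,0.16,0.12],[-0.0,0.17,0.11],[-0.0,0.16,0.12]]
"twist": [[-0.0,0.0,0.0],[-0.0,0.0,0.0],[-0.0,0.0,0.0],[-0.0,0.0,0.0],[-0.0,0.0,0.0],[-0.0,0.0,0.0],[-0.01,0.0,0.01],[-0.0,0.0,0.0]]
```

Request:
{"method": "jog_arm", "body": {
  "slide": [
    [0,0.16,0.11],
    [0,0.16,0.11],
    [0,0.16,0.11],
    [0,0.16,0.12],
    [0,0.16,0.11],
    [0,0.16,0.12],
    [0,0.17,0.11],
    [0,0.16,0.12],
    [0,0,0]
  ],
  "twist": [
    [0,0,0],
    [0,0,0],
    [0,0,0],
    [0,0,0],
    [0,0,0],
    [0,0,0],
    [0,0,0],
    [0,0,0],
    [0,0,0]
  ],
  "fingers": [-1,-1,-1,-1,-1,-1,-1,-1,-1]
}}

```text
time: 13.72
position: [0.454, 0.3702, 0.2231]
tcp_rot: [-0.039, 0.93, -0.366, 0.015]
contact_force: [-0.5, 0.0, -2.5]
grip_width: 0.0099
gripper_force: 30.0
```

```bash
python3 - <<'E'
from h import *
lipnow()
f=lambda z:tcp_for(94.8,78,inframe(RACK,.018-(z-.013)*.2126,0,z),LIP)
rows(*f(.016),5)
i=[snap(n)[1] for n in ('scene','side')]
cv2.imwrite('pics/p4.png',np.hstack([cv2.resize(i[0][60:220,300:480],(400,356)),cv2.resize(i[1][180:420,150:450],(400,320)).copy()[:320] if 0 else cv2.resize(i[1][180:420,150:450],(400,356))]))
E
```

```text
lip in rack [ 0.0108 -0.0004  0.0459] phi 77.99 az 94.8 q [-1.09  0.6   0.15  1.26  0.4   1.87  0.71] f [-0.5  0.  -2.5]
max 0.13 0.0 end [0.453  0.3769 0.1934]
"slide": [[0.0,0.13,0.09],[0.0,0.12,0.09],[0.0,0.13,0.08],[0.0,0.12,0.09],[0.01,0.13,0.08]]
"twist": [[0.0,0.0,-0.0],[0.0,0.0,-0.0],[0.0,0.0,-0.0],[0.0,0.0,-0.0],[0.0,0.0,-0.0]]
```

View pics/p4.png

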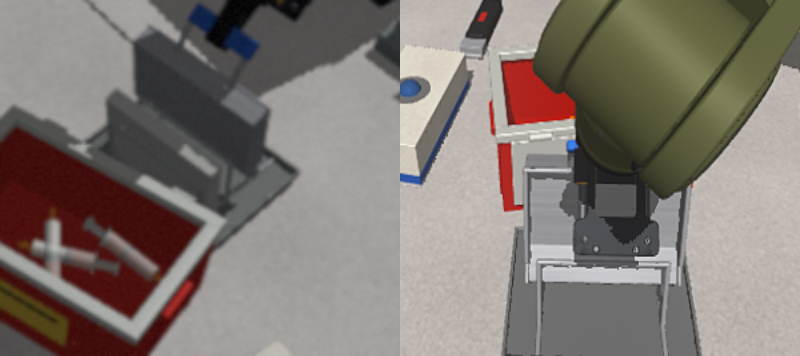

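The tray is between the middle and front hoops, with no contact force. In the right crop the lip lies behind the front hoop at (600,265). I'll lower it the rest of the way.

Request:
{"method": "jog_arm", "body": {
  "slide": [
    [0,0.13,0.09],
    [0,0.12,0.09],
    [0,0.13,0.08],
    [0,0.12,0.09],
    [0,0.13,0.08],
    [0,0,0]
  ],
  "twist": [
    [0,0,0],
    [0,0,0],
    [0,0,0],
    [0,0,0],
    [0,0,0],
    [0,0,0]
  ],
  "fingers": [-1,-1,-1,-1,-1,-1]
}}

```text
time: 14.32
position: [0.4535, 0.377, 0.1938]
tcp_rot: [-0.039, 0.93, -0.366, 0.016]
contact_force: [-0.4, -1.0, -2.8]
grip_width: 0.0096
gripper_force: 30.0
```

```bash
python3 - <<'E'
from h import *
lipnow()
E
```

```text
lip in rack [ 0.0176 -0.0006  0.0165] phi 77.97 az 94.8 q [-1.09  0.63  0.14  1.27  0.39  1.83  0.69] f [-0.4 -1.  -2.8]
```

Request:
{"method": "jog_arm", "body": {
  "slide": [
    [0,-0.02,0.07],
    [0,-0.02,0.07],
    [0,0,0],
    [0,0,0]
  ],
  "twist": [
    [0,0,0],
    [0,0,0],
    [0,0,0],
    [0,0,0]
  ],
  "fingers": [-1,-1,-1,-1]
}}

```text
time: 14.65
position: [0.4548, 0.3716, 0.1929]
tcp_rot: [-0.038, 0.93, -0.365, 0.016]
contact_force: [0.7, -0.5, -2.5]
grip_width: 0.0097
gripper_force: 30.0
```

```bash
python3 - <<'E'
from h import *
lipnow()
E
```

```text
lip in rack [ 0.0124 -0.0018  0.0157] phi 77.89 az 94.73 q [-1.09  0.62  0.14  1.29  0.39  1.82  0.69] f [ 0.7 -0.5 -2.5]
```

Request:
{"method": "jog_arm", "body": {
  "slide": [
    [0,0.04,0.05],
    [0,0,0],
    [0,0,0],
    [0,0,0],
    [0,0,0],
    [0,0,0],
    [0,0,0],
    [0,0,0]
  ],
  "twist": [
    [0,0,0],
    [0,0,0],
    [0,0,0],
    [0,0,0],
    [0,0,0],
    [0,0,0],
    [0,0,0],
    [0,0,0]
  ],
  "fingers": [-1,-1,-0.6,-0.5,-0.4,-0.2,-0.1,0]
}}

```text
time: 15.32
position: [0.4545, 0.3718, 0.1901]
tcp_rot: [-0.038, 0.93, -0.365, 0.016]
contact_force: [-0.1, 0.2, 0.5]
grip_width: 0.0383
gripper_force: 0.0
```

Request:
{"method": "jog_arm", "body": {
  "slide": [
    [0,0,-0.2],
    [0,0,-0.3],
    [0,0,-0.3],
    [0,0,-0.4],
    [0,0,-0.4],
    [0,0,-0.4],
    [0,0,-0.4]
  ],
  "twist": [
    [0,0,0],
    [0,0,0],
    [0,0,0],
    [0,0,0],
    [0,0,0],
    [0,0,0],
    [0,0,0]
  ],
  "fingers": [0,0,0,0,0,0,0]
}}

```text
time: 15.9
position: [0.4488, 0.4377, 0.2614]
tcp_rot: [-0.038, 0.93, -0.365, 0.016]
contact_force: [-0.5, 0.5, -0.5]
grip_width: 0.0436
gripper_force: 0.0
```

```bash
python3 - <<'E'
from h import *
p0,R0,o=cur(); print(p0,o['joint_positions'].round(2),o['contact_force'],o['grip_width'])
p=p0
vv,uu=np.mgrid[0:420,0:560]
m,im,d=snap('scene'); ms,ims,ds=snap('side')
for n,mm,dd in (('scene',m,d),('side',ms,ds)):
    r=[(k['xy'],round(k['confidence'],2)) for k in robot.mark_of(n,'tray_grip')]; print(n,r)
    P=pts(mm,dd,np.c_[uu.ravel(),vv.ravel()])-RACK[2]; L=np.c_[P@RACK[0],P@RACK[1],P[:,2]]
    for z in np.arange(.01,.18,.01):
        j=(abs(L[:,1])<.07)&(abs(L[:,2]-z)<.004)&(L[:,0]>-.045)&(L[:,0]<.06)
        if j.sum()>8: print(z.round(3),np.percentile(L[j][:,0],[5,50,95]).round(4),j.sum())
print('syr',[(n,[(k['xy'],round(k['confidence'],2)) for k in robot.look_for(n,'syringe1')]) for n in ('scene','side')])
cv2.imwrite('pics/p5.png',np.hstack([cv2.resize(im[60:240,240:440],(400,360)),cv2.resize(ims[180:420,150:450],(400,360))]))
E
```

```text
[0.448753   0.43774046 0.26135765] [-1.13  0.7   0.15  1.02  0.38  2.01  0.73] [-0.46198643  0.49142816 -0.53426726] 0.043623362721848365
scene [([396.9, 84.4], 0.85)]
0.01 [-0.0145 -0.0063  0.0067] 16
0.08 [-0.027  -0.0247 -0.0224] 44
0.1 [-0.037  -0.0326 -0.0284] 127
0.11 [-0.035  -0.0325 -0.0297] 71
0.12 [-0.0375 -0.0355 -0.0328] 65
0.13 [-0.0402 -0.0379 -0.0354] 52
0.14 [-0.0428 -0.0402 -0.0375] 68
0.15 [-0.0437 -0.0381 -0.0222] 201
0.16 [-0.0369 -0.0216 -0.0134] 205
0.17 [-0.0256 -0.0212 -0.0159] 18
side []
0.01 [0.0136 0.0357 0.0576] 2076
0.02 [0.0037 0.0101 0.0134] 250
0.03 [-0.006  -0.0018  0.0031] 137
0.04 [-0.0147 -0.0111 -0.0065] 130
0.05 [-0.0185 -0.017  -0.0158] 23
0.06 [-0.0208 -0.0184 -0.0163] 108
0.07 [-0.0229 -0.0208 -0.0191] 263
0.08 [-0.0249 -0.023  -0.0211] 225
0.09 [-0.0274 -0.0254  0.0244] 99
0.1 [-0.0298 -0.0266  0.0273] 158
0.11 [-0.0322 -0.0307 -0.0285] 87
0.12 [-0.0347 -0.0329 -0.0316] 93
0.13 [-0.0371 -0.0351 -0.0335] 60
0.15 [-0.0428 -0.037  -0.0304] 92
0.16 [-0.0221 -0.0143 -0.011 ] 115
0.17 [-0.017  -0.0148 -0.0129] 12
syr [('scene', [([337.7, 176.3], 0.78), ([323.1, 167.7], 0.71), ([357.5, 174.8], 0.54)]), ('side', [])]
```

View pics/p5.png

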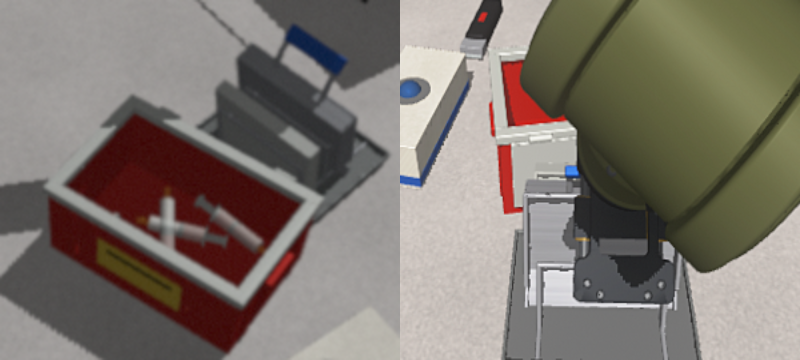

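The tray leans on the middle hoops and the gripper is clear of it. The fourth syringe shows only as a fragment near (297,168) in the scene image, so I'll measure it.

```bash
python3 - <<'E'
from h import *
m,im,d=snap('scene'); vv,uu=np.mgrid[0:420,0:560]
uv=np.c_[uu.ravel(),vv.ravel()]; z=d.ravel()>0; P=pts(m,d,uv)-BIN[2]; uv=uv[z]; c=im.reshape(-1,3)[z].astype(int)
L=np.c_[P@BIN[0],P@BIN[1],P[:,2]]
k=(abs(L[:,0])<.09)&(abs(L[:,1])<.14)&(L[:,2]<.1)&(L[:,2]>.003)&((c[:,1]>60))
mask=np.zeros((420,560),np.uint8); mask[uv[k][:,1],uv[k][:,0]]=1
n,lab,st,ce=cv2.connectedComponentsWithStats(mask,connectivity=8)
for i in range(1,n):
    j=k&(lab[uv[:,1],uv[:,0]]==i); print(st[i].tolist(),L[j].mean(0).round(3),L[j].min(0).round(3),L[j].max(0).round(3),c[j].mean(0).round())
E
```

```text
[274, 154, 2, 1, 2] [-0.052  0.14   0.091] [-0.055  0.14   0.089] [-0.05   0.14   0.093] [ 89.  92. 106.]
[277, 155, 3, 3, 4] [-0.039  0.14   0.068] [-0.043  0.139  0.059] [-0.034  0.14   0.077] [ 93.  96. 110.]
[314, 158, 40, 34, 402] [0.021 0.012 0.027] [-0.018 -0.054  0.003] [0.074 0.063 0.052] [108. 111. 119.]
[338, 158, 34, 27, 216] [ 0.073 -0.043  0.023] [ 0.06  -0.093  0.006] [0.089 0.017 0.031] [ 95.  97. 107.]
[287, 161, 1, 1, 1] [0.002 0.138 0.005] [0.002 0.138 0.005] [0.002 0.138 0.005] [72. 75. 99.]
[289, 163, 1, 1, 1] [-0.001  0.129  0.005] [-0.001  0.129  0.005] [-0.001  0.129  0.005] [113. 115. 127.]
[291, 163, 5, 4, 5] [0.001 0.117 0.005] [-0.     0.109  0.004] [0.003 0.125 0.006] [ 77.  80. 103.]
[297, 166, 4, 4, 8] [-0.003  0.095  0.013] [-0.008  0.091  0.004] [0.005 0.105 0.021] [105. 107. 116.]
[302, 170, 1, 1, 1] [0.001 0.085 0.005] [0.001 0.085 0.005] [0.001 0.085 0.005] [ 83.  84. 105.]
[305, 172, 7, 5, 10] [0.001 0.064 0.006] [-0.002  0.053  0.003] [0.003 0.073 0.008] [ 94.  96. 114.]
[370, 182, 6, 8, 11] [ 0.071 -0.102  0.01 ] [ 0.06  -0.105  0.004] [ 0.089 -
[... 175 characters left out ...]
006] [ 0.042 -0.101  0.006] [ 0.046 -0.1    0.007] [70. 72. 94.]
[342, 194, 4, 2, 4] [ 0.002 -0.053  0.005] [-0.002 -0.057  0.003] [ 0.003 -0.05   0.008] [ 99. 101. 118.]
[362, 195, 4, 5, 6] [ 0.026 -0.102  0.006] [ 0.02  -0.103  0.004] [ 0.033 -0.101  0.009] [ 95.  97. 111.]
[347, 196, 4, 3, 4] [ 0.002 -0.069  0.006] [-0.001 -0.073  0.003] [ 0.004 -0.064  0.01 ] [ 84.  86. 108.]
[352, 199, 1, 2, 2] [ 0.    -0.081  0.007] [-0.002 -0.083  0.005] [ 0.003 -0.08   0.009] [ 94.  96. 114.]
[354, 201, 1, 1, 1] [ 0.001 -0.088  0.005] [ 0.001 -0.088  0.005] [ 0.001 -0.088  0.005] [116. 118. 130.]
[357, 202, 3, 2, 5] [ 0.002 -0.1    0.007] [-0.    -0.103  0.005] [ 0.006 -0.096  0.009] [ 91.  94. 111.]
```

A flange-sized piece sits inside the bin at (-0.003, 0.095) m, up to 21 mm high. That is the fourth syringe, mostly hidden by the near wall.

```bash
python3 -c "
from cell import robot
print(robot.finish_job())"
```

```text
the job is handed in; nothing more can be done
None
```

I handed the job in, with no verdict returned: the tray leans let go in the free bay, and three syringes are plainly in the bin, with the fourth inferred from a flange-sized fragment behind its near wall; I also viewed 11 pictures, one over the limit of 10.

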